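Refit the lamp bay cover of a photometer

ROBOT

A 6-joint arm with a two-finger parallel gripper is mounted at the origin on the work surface. World frame = base frame: x ahead of the robot, y to its left, z up, the work surface at z = 0. Lengths are in m, angles in rad, forces in N, time in s.
With the tool pointing down it reaches from about 0.25 to 0.725 m from the base axis. Payload 9.7 kg.
Tool frame: the origin (TCP) lies between the finger pads; the fingertips stand 8 mm ahead of it and the grasp point (between the pads) lies 11 mm behind it; y points along the fingers, x is the direction in which the jaws open and shut, and the axes are right-handed (so a half turn about y gives the same grasp; the last joint's range is limited). The gripper opens to 85 mm and grips with 20 to 120 N. Pads are 22 mm wide; open, the fingers measure 114 mm over their backs; the gripper's body (76 mm by 85 mm) begins 54 mm behind the grasp point. The pads swing forward as they close: fully open they stand 13 mm farther back than shut.
Start: joints at [1.197, 0.087, 0.176, 1.66, 0, 1.571], TCP at [0.201, 0.512, 0.239] pointing down, gripper open.
Joint ranges: [-3.13, 3.13], [-0.85, 1.81], [-1.15, 1.24], [-2.2, 2.28], [-1.44, 1.52], [-3.14, 3.14]. Speed limits (rad/s): [2.22, 2.22, 2.57, 3.14, 3.14, 3.14].

INTERFACE

Orientations are given as a unit quaternion [w, x, y, z].
In Python, from plant import telemetry, camera, ticket gives the robot as it stands.
- The arm moves only by the tool move_arm, never from a script. Its argument "deltas" is one flat list of numbers, 7 for each row, row after row: the shift along the tool's x, y, z in mm, then the turn, a rotation vector about the tool's x, y, z in rad, then the closure in counts, from 0 (fully open) to 255 (shut). A call has 1 to 8 rows; each row is the pose to reach, as a shift and turn from the pose measured when the call began, along the tool's axes at that moment; what a row does not reach only later rows make up. A row lasts 1/8 s, in which the tool goes at most 62.5 mm and 10.7 degrees, less where a joint would pass 70% of its speed; a pose out of reach is approached as far as the arm can. A call with a gripper value outside its range is refused whole. The fingers move at their own pace and stop on an object; "newtons" is the grip in N (left out, the last holds). Time passes only in rows, so rows that repeat a pose let the fingers close. It gives the time, the measured TCP pose, the force and the opening at its end, in the units of the state.
- telemetry.sense(): the state, without advancing time (a new reading comes with each control period).
- camera(name): name is "scene" or "top" or "wrist"; returns a dict with "color" (480x640x3 uint8, red, green, blue), "z_map" (480x640 float32, m along the optical axis (not along the pixel's ray), 0 where there is no reading), "camera_matrix" (3x3 intrinsics, pixels), "R" (3x3) and "t" (3): a world point X has camera coordinates R X + t. Camera axes: x right, y down, z forward; pixel columns grow to the right and rows downward; lengths in m; the calibration is good to about 2 mm. A picture is of the moment at which its call begins.
- ticket.sign_off(): hands the job in, once; it reports no verdict.
The state is a dict: "t": time; "qpos": joint angles; "qd": joint speeds; "tau": joint torques, N m; "tcp_pos": TCP position; "ee_rot": TCP orientation; "wrist_force": force on the tool from outside, world axes, zero at the start; "wrist_torque": the same for the moment, N m; "grip_width": opening from 0.0 (shut) to 1.0 (fully open).
Only numpy, scipy, OpenCV 4.12 (cv2) and the standard library are available. Lean on these libraries where they do the work, as an engineer would, in place of code of your own. Each camera call takes 0.05 s, during which the arm holds its last target. There are 200 camera calls.

TASK

Close the open lamp bay in the top of the photometer with its loose cover: hold the cover tilted, tuck its two tongues under the ledge on the robot's side of the bay, swing it down and press the other edge gently, without forcing the plastic, until the spring catch snaps over it. The cover must end fully home and latched, and the cuvette rack, beaker and bottle must be left where they are.

Things in the scene. Friction and masses are not known exactly. Their poses are not given: they have to be found in the camera images.
- photometer: fixed white bench instrument, 300 x 220 x 110 mm tall. Origin on the bench under the centre of its lamp bay; z up; +x points from the bay's ledge end to its catch end, roughly away from the robot. The housing spans x -120 to 180, y -110 to 110 mm. The bay, a rectangular opening in the flat top, spans x -65.5 to 71.5, y -50.5 to 50.5 mm; the lamp in it stays below 85 mm
- bay_seat (a point): centre of the bay, 98 mm above the bench, axes as the photometer's: level of the narrow seats (long sides from x = -55 mm on, and catch end) that carry the cover's underside. The cover that is home has its origin and axes here, its top flush with the housing, with play of 1.5 mm each way in x, 2.5 mm in y, 1.5 mm between tongues and ledge
- ledge (a point): middle of the lower edge of the ledge at the bay's -x end, (-65.5, 0, 5.5) mm from bay_seat, axes as the photometer's: the housing's top, here 6.5 mm thick, as wide as the bay. Below it is a hollow reaching 29.5 mm further to -x and 73 mm down. The tongues go under it; the cover swings down about it
- catch (a joint): steel spring slider, 24 mm wide, at the middle of the bay's +x edge, 7 to 8 mm proud of the housing top. 0 = out, up to 0.012 m pushed back along +x; spring 4 to 6.4 N. Its steep sloping nose reaches 6.5 mm into the bay; the cover's edge pushes it back (about 5 to 12 N down on that edge) and it snaps out over the edge when home. Unpressed, the edge rests on the nose 10 to 20 mm high
- cover: loose white rigid cover with dark vent slots, about 220 g, lying flat beside the photometer (left or right). Origin at the centre of its underside, z up. Panel x -64 to 60, y -48 to 48 mm, 12 mm thick; at +x a rim 4 mm thick, flush with the underside, goes on to x = 70 mm for the catch. Only tilted, tongue edge low (0.35 rad does well), can it be hooked in
- rib (a point): middle of the top of the cover's grip rib: (0, 0, 42) mm in the cover's frame. The rib stands across the middle of the panel, 14 mm thick (in x), 64 mm long (in y), from z = 12 to 42 mm
- tongue_edge (a point): point on the cover midway between the tips of its two tongues, at the underside: (-82, 0, 0) mm in the cover's frame. Tongues: flat, 4 mm thick (z 0 to 4), 18 mm long (x -82 to -64), each 27 mm wide, at y 15 to 42 and -42 to -15 mm
- catch_edge (a point): point on the cover at the middle of the edge that goes under the catch, at the underside: (70, 0, 0) mm in the cover's frame. The plastic cracks if the cover is pushed against the photometer with over 80 N
- cuvette_rack: bystander: loose white plastic block with ten square holes, 130 x 70 x 40 mm, on the other side of the photometer; origin at the centre of its underside
- beaker: bystander: clear plastic beaker, 80 mm across, 100 mm tall; origin at the centre of its underside
- reagent_bottle: bystander: amber glass bottle, 70 mm across, 150 mm tall; origin at the centre of its underside
Mind the look-alikes: they are no part of the job. Leave any green or pink look-alike of the cover alone.

How it is judged:
By the outcome, as a careful person would: the job done as asked, in the order asked, and still so for the second after the job is handed in, with the robot touching nothing.
It also fails if it takes over 51 s, if anything falls off the work surface, if the arm or the gripper's body presses on something with over 40 N, if the wrist force passes 120 N, or if a joint passes its speed limit or range.

## Working session

There is one attempt and no reset: what is moved stays moved. The work goes in short steps, Python scripts to look and compute and a tool call to move; the robot and the scene stay as the last step left them, time stands still between calls to the robot, and variables do not carry over. Pictures are saved under pics/ and viewed, about 8 in all and at most 12, crops included, and the job is handed in when it is done.

Besides the shell and the picture viewer there is one more tool, called after ">>>" by a JSON object that holds its "op" and its "data", one argument or row to a line. move_arm: Moves the arm, as the interface text tells. Its arguments: {"type":"object","properties":{"deltas":{"type":"array"},"newtons":{"type":"number"}},"required":["deltas"]}

```bash
mkdir -p pics
cat > h.py <<'E'
import numpy as np, cv2
from plant import telemetry, camera, ticket
from scipy.spatial.transform import Rotation as Ro
def snap(n,f=None):
    c=camera(n)
    if f: cv2.imwrite('pics/'+f+'.png',c['color'][:,:,::-1])
    np.savez('/tmp/'+n+'.npz',**c)
    return c
def world(c):
    """per-pixel world points from z_map"""
    z=c['z_map']; v,u=np.mgrid[0:z.shape[0],0:z.shape[1]]
    K=c['camera_matrix']
    P=np.stack([(u-K[0,2])/K[0,0]*z,(v-K[1,2])/K[1,1]*z,z],-1)
    return (P-c['t'])@c['R']
def ray(c,u,v,h):
    K=c['camera_matrix'];d=np.array([(u-K[0,2])/K[0,0],(v-K[1,2])/K[1,1],1.])@c['R']
    o=-c['R'].T@c['t']; return o+d*(h-o[2])/d[2]
def proj(c,X):
    p=c['R']@np.asarray(X)+c['t'];p=c['camera_matrix']@p;return p[:2]/p[2]
def tool():
    s=telemetry.sense();q=s['ee_rot'];return np.array(s['tcp_pos']),Ro.from_quat([q[1],q[2],q[3],q[0]]),s
def delta(p,R):
    """shift mm and rotvec to world pose p,R in current tool axes"""
    p0,R0,_=tool();return np.round(R0.inv().apply(np.asarray(p)-p0)*1000,1),np.round((R0.inv()*R).as_rotvec(),4)
E
python3 - <<'E'
from h import *
for n in ['scene','top']:
    c=snap(n,n+'0'); print(n,c['R'].round(3).tolist(),c['t'].round(3).tolist(),c['camera_matrix'].tolist())
print(telemetry.sense())
E
```

```text
scene [[-0.603, 0.798, 0.005], [0.591, 0.451, -0.668], [-0.535, -0.4, -0.744]] [0.291, -0.222, 1.53] [[499.44944604556946, 0.0, 318.4294330015891], [0.0, 499.44944604556946, 242.92588011289808], [0.0, 0.0, 1.0]]
top [[0.025, -1.0, -0.008], [-0.996, -0.024, -0.091], [0.091, 0.01, -0.996]] [0.032, 0.493, 1.001] [[476.7330506391565, 0.0, 330.1587562674899], [0.0, 476.7330506391565, 235.32515208798435], [0.0, 0.0, 1.0]]
{'t': 0.1, 'qpos': array([1.19696195e+00, 8.73921036e-02, 1.75200915e-01, 1.65981431e+00,
       2.91439510e-05, 1.57077504e+00]), 'qd': array([ 6.30433306e-05, -9.63204540e-04,  6.59350195e-04, -9.66671959e-04,
       -5.22708620e-04, -6.15326666e-04]), 'tau': array([-1.19390879e-03, -5.21561265e+01,  4.65653729e+01,  1.59608619e-02,
        2.66030696e-06,  2.62148268e-05]), 'tcp_pos': array([0.20076998, 0.5118236 , 0.23865471]), 'ee_rot': array([-0.58396955,  0.58443422,  0.39802269, -0.39874071]), 'wrist_force': array([-1.0231244 , -0.2403014 , -0.59543616]), 'wrist_torque': array([-0.02817164, -0.03157905, -0.01531592]), 'grip_width': 0.9982977846717132}
```

View pics/scene0.png

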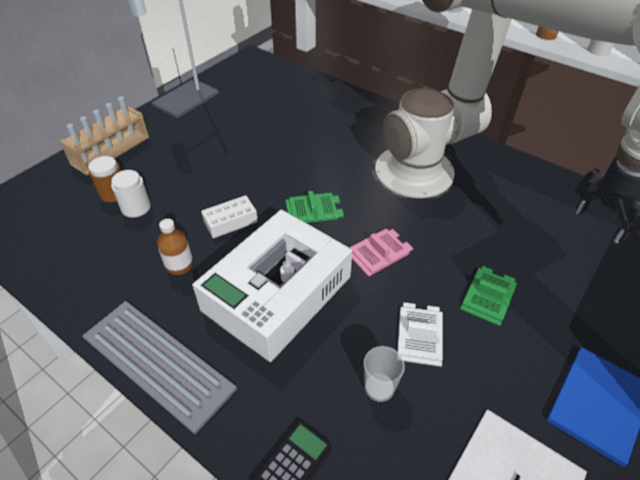

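View pics/top0.png

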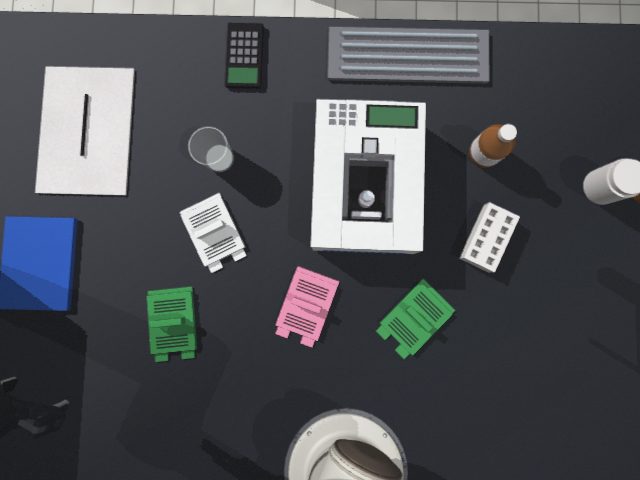

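Candidates for the cover, with pixels in the top view: white at (213,232), green at (172,323), pink at (307,306), green at (417,318). The rack at (490,237) and the white box at (85,130) are not covers. I choose the white one, which has slots, a rib and two tongues near (215,267) and (238,255).

Run:
```python
from h import *
c=dict(np.load('/tmp/top.npz')); W=world(c); hsv=cv2.cvtColor(c['color'],cv2.COLOR_RGB2HSV)
def win(m,u0,u1,v0,v1):
    k=np.zeros_like(m);k[v0:v1,u0:u1]=m[v0:v1,u0:u1];return k
z=W[...,2]
def rect(m,n,h):
    # cast the mask's pixels on the plane of height h
    vs,us=np.nonzero(m); P=np.array([ray(c,u,v,h)[:2] for u,v in zip(us,vs)])
    r=cv2.minAreaRect((P*1000).astype(np.float32)); print(n,len(us),'z',np.median(z[m]).round(4),np.round(r[0],1),np.round(r[1],1),round(r[2],2)); return P
top=win((abs(z-.11)<.008),300,440,90,260); rect(top,'phot',.11)
m=win((z>.085)&(z<.125),300,440,90,260)
# bay opening: region inside with depth lower
ys,xs=np.nonzero(top)
hole=win(z<.09,335,405,145,240); n,l,s,_=cv2.connectedComponentsWithStats(hole.astype(np.uint8))
k=1+np.argmax(s[1:,4]); rect(l==k,'bay',.11)
cov=win((z>.006)&(z<.02),170,250,185,280)&(hsv[...,1]<60); rect(cov,'cover',.012)
rib=win((z>.03)&(z<.06),170,250,185,280);P=rect(rib,'rib',.042); print(P.mean(0))
cp=win((z>.002)&(z<.05)&(hsv[...,2]>90)&(hsv[...,1]<70),170,250,185,280)
crop=np.hstack([c['color'][175:285,160:260],c['color'][130:260,310:430][:110,:100]])
cv2.imwrite('pics/crop1.png',cv2.resize(crop[:,:,::-1],None,fx=4,fy=4,interpolation=cv2.INTER_CUBIC))
```

```text
phot 13011 z 0.1104 [609.  -30.9] [219.7 300.6] 89.35
bay 2410 z 0.0314 [574.3 -29.4] [ 98.4 121. ] 89.33
cover 2336 z 0.0124 [487.5 294. ] [196.  122.1] 18.81
rib 232 z 0.0418 [497.6 299.4] [16.3 64.9] 28.33
[0.49796847 0.29970015]
```

View pics/crop1.png

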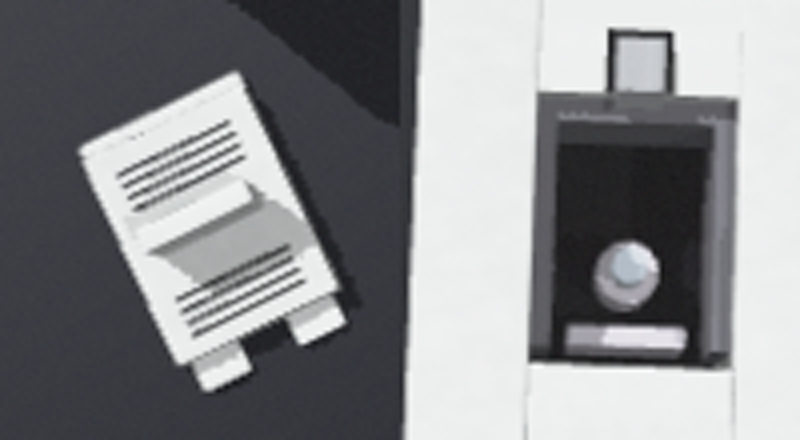

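The crop shows the white cover: tongues at the lower right, toward the robot, and the rib across its middle. It also shows the empty bay with the catch at its far edge. Photometer: origin (0.579, -0.0306), yaw -0.65°. Cover: rib centre (0.498, 0.2995), height 42 mm as given, yaw about 28°. Next I compute a hover pose above it.

```bash
cat >> h.py <<'E'
def pose(yaw,tilt=0.):
    """tool attitude: tool x = cover x, tool y = down, tool z = cover y; tilt lifts the catch end"""
    c,s=np.cos(yaw),np.sin(yaw)
    return Ro.from_matrix(np.array([[c,0,-s],[s,0,c],[0,-1,0]]))*Ro.from_rotvec([0,0,-tilt])
E
python3 - <<'E'
from h import *
print(delta([.498,.2995,.17],pose(np.radians(28.3))))
c=dict(np.load('/tmp/top.npz'))
for n,u,v in [('beakerbase',218,157),('bottlebase',485,150)]: print(n,ray(c,u,v,0))
E
```

```text
(array([ -89. ,   68.8, -354.2]), array([ 4.000e-04,  7.031e-01, -1.200e-03]))
beakerbase [0.66391844 0.29886422 0.        ]
bottlebase [ 0.69358996 -0.29577882  0.        ]
```

>>> {"op": "move_arm", "data": {
  "deltas": [-89, 69, -354, 0, 0.703, 0, 0, -89, 69, -354, 0, 0.703, 0, 0, -89, 69, -354, 0, 0.703, 0, 0, -89, 69, -354, 0, 0.703, 0, 0, -89, 69, -354, 0, 0.703, 0, 0, -89, 69, -354, 0, 0.703, 0, 0, -89, 69, -354, 0, 0.703, 0, 0, -89, 69, -354, 0, 0.703, 0, 0]
}}

```text
t: 1.1
tcp_pos: [0.4975, 0.2996, 0.1694]
ee_rot: [-0.685, 0.686, 0.172, -0.173]
wrist_force: [-0.0, 0.7, -0.2]
grip_width: 1.002
```

Run:
```python
from h import *
c=snap('wrist','wrist1'); p,R,s=tool(); print(p,np.round(R.as_matrix(),3).tolist(),s['wrist_force'])
print(c['R'].round(3).tolist(),(-c['R'].T@c['t']).round(3))
W=world(c);z=W[...,2];hsv=cv2.cvtColor(c['color'],cv2.COLOR_RGB2HSV)
for n,h,t in [('rib',.042,.006),('cover',.012,.007)]:
    m=(abs(z-h)<t)&(hsv[...,1]<70)&(np.hypot(W[...,0]-.498,W[...,1]-.2995)<.1)
    k,l,st,_=cv2.connectedComponentsWithStats(m.astype(np.uint8));
    m=l==1+np.argmax(st[1:,4]); vs,us=np.nonzero(m)
    P=np.array([ray(c,u,v,h)[:2] for u,v in zip(us,vs)])
    print(n,len(us),np.median(z[m]),cv2.minAreaRect((P*1000).astype(np.float32)),(us.min(),us.max(),vs.min(),vs.max()))
```

```text
[0.4972065  0.30012918 0.16987369] [[0.88, -0.001, -0.475], [0.475, -0.001, 0.88], [-0.001, -1.0, -0.001]] [-0.72976415  0.29369371 -0.57748382]
[[0.881, 0.473, -0.003], [0.457, -0.85, 0.262], [0.122, -0.232, -0.965]] [0.467 0.357 0.305]
rib 1754 0.042384460601297747 ((501.0235595703125, 302.40472412109375), (13.847536087036133, 63.24711990356445), 27.42062759399414) (np.int64(321), np.int64(341), np.int64(186), np.int64(274))
cover 17813 0.012554834832737689 ((498.29412841796875, 300.5634765625), (131.86619567871094, 96.17926025390625), 28.236995697021484) (np.int64(242), np.int64(415), np.int64(159), np.int64(281))
```

View pics/wrist1.png

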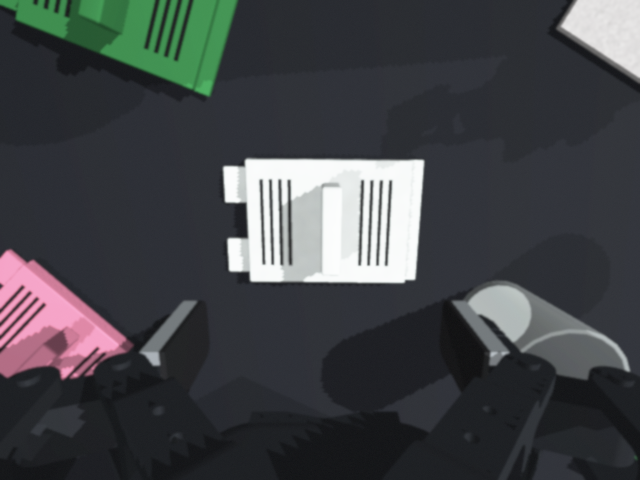

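The wrist view shows the white cover with its tongues at the left (235,185) and (238,255) and its rib at (331,230). Wrist and top views agree within about 3 mm. The beaker (500,320) is clear of the descent.

>>> {"op": "move_arm", "data": {
  "deltas": [2, 60, 0, 0, 0, 0, 0, 2, 120, 0, 0, 0, 0, 0, 2, 147, 0, 0, 0, 0, 0, 2, 147, 0, 0, 0, 0, 0, 2, 147, 0, 0, 0, 0, 130, 2, 147, 0, 0, 0, 0, 255, 2, 147, 0, 0, 0, 0, 255, 2, 147, 0, 0, 0, 0, 255],
  "newtons": 60
}}

```text
t: 2.15
tcp_pos: [0.4993, 0.3012, 0.0237]
ee_rot: [-0.685, 0.686, 0.173, -0.173]
wrist_force: [-7.0, -3.1, 20.0]
grip_width: 0.154
```

>>> {"op": "move_arm", "data": {
  "deltas": [0, 0, 0, 0, 0, 0, 255, 0, 0, 0, 0, 0, 0, 255, 0, 0, 0, 0, 0, 0, 255, 0, 0, 0, 0, 0, 0, 255]
}}

```text
t: 2.65
tcp_pos: [0.4993, 0.3011, 0.0237]
ee_rot: [-0.685, 0.686, 0.173, -0.173]
wrist_force: [-0.2, -0.8, 0.7]
grip_width: 0.152
```

```bash
cat >> h.py <<'E'
O=np.array([.579,-.0306,.098]); YAW=-.0113; H=23.7; YO=0.   # bay_seat, tcp height over underside, cover y offset of the tcp
def bay2w(X,Y,Z,O=None,yaw=None):
    O=globals()['O'] if O is None else O; yaw=YAW if yaw is None else yaw
    c,s=np.cos(yaw),np.sin(yaw); return O+np.array([c*X-s*Y,s*X+c*Y,Z])/1000
def hook(d=0,up=0,th=.35,xl=-56.8,zl=21.2):
    """tcp for the cover tilted th, its inner tongue corner at xl, underside at zl (axes along the tilted cover), d mm back"""
    c,s=np.cos(th),np.sin(th); x=xl+64+d; z=zl+H
    return bay2w(x*c-z*s,YO,x*s+z*c+up),pose(YAW,th)
E
python3 - <<'E'
from h import *
print(tool()[0])
for a in [(50,60),(50,30),(50,0),(0,0)]:
    p,R=hook(*a); print(a,p.round(4),delta(p,R))
E
```

```text
[0.49930902 0.30106909 0.02370494]
(50, 60) [ 0.6173 -0.031   0.2198] (array([ -53.6, -195.9, -348.5]), array([-0.088 ,  0.5004, -0.3422]))
(50, 30) [ 0.6173 -0.031   0.1898] (array([ -53.6, -165.9, -348.4]), array([-0.088 ,  0.5004, -0.3422]))
(50, 0) [ 0.6173 -0.031   0.1598] (array([ -53.6, -135.9, -348.4]), array([-0.088 ,  0.5004, -0.3422]))
(0, 0) [ 0.5704 -0.0305  0.1426] (array([ -94.7, -118.8, -325.7]), array([-0.088 ,  0.5004, -0.3422]))
```

>>> {"op": "move_arm", "data": {
  "deltas": [0, -30, 0, 0, 0, 0, 255, 0, -80, 0, 0, 0, 0, 255, 0, -130, 0, 0, 0, 0, 255, 0, -180, 0, 0, 0, 0, 255, -8, -205, -45, 0, 0.06, 0, 255, -16, -205, -95, -0.02, 0.14, -0.1, 255, -24, -205, -145, -0.04, 0.22, -0.16, 255, -30, -205, -195, -0.05, 0.3, -0.2, 255]
}}

```text
t: 3.65
tcp_pos: [0.5652, 0.1138, 0.2288]
ee_rot: [-0.7, 0.7, 0.14, 0.006]
wrist_force: [0.4, 0.9, -2.0]
grip_width: 0.15
```

Run:
```python
from h import *
p,R=hook(50,60); print(tool()[0],delta(p,R))
```

```text
[0.56520552 0.1137556  0.22879797] (array([  21. ,   16.7, -151.8]), array([-0.0361,  0.1981, -0.1411]))
```

>>> {"op": "move_arm", "data": {
  "deltas": [6, 5, -45, -0.01, 0.06, -0.05, 255, 12, 10, -90, -0.02, 0.12, -0.1, 255, 18, 14, -130, -0.03, 0.17, -0.13, 255, 21, 17, -152, -0.036, 0.198, -0.141, 255, 21, 17, -152, -0.036, 0.198, -0.141, 255, 21, 17, -152, -0.036, 0.198, -0.141, 255]
}}

```text
t: 4.4
tcp_pos: [0.6173, -0.0305, 0.2193]
ee_rot: [-0.696, 0.697, 0.119, 0.126]
wrist_force: [0.1, -0.3, -2.6]
grip_width: 0.155
```

Run:
```python
from h import *
a=[snap(n) for n in ['wrist','top','scene']]
p,R,s=tool(); print(p,delta(*hook(50,60)),s['wrist_force'],s['qpos'].round(2))
im=np.hstack([cv2.resize(a[0]['color'],(400,300)),cv2.resize(a[2]['color'][180:330,180:380],(400,300))])
im=np.vstack([im,np.hstack([cv2.resize(a[1]['color'][75:285,260:540],(400,300)),np.zeros((300,400,3),np.uint8)])])
cv2.imwrite('pics/look2.png',im[:,:,::-1])
```

```text
[ 0.61740825 -0.03025229  0.21956739] (array([ 0. , -0.2, -0.8]), array([-0.0007,  0.0014, -0.0002])) [ 0.49743079 -1.02644912 -1.82104488] [-0.06 -0.11 -0.1   1.22  0.02  1.53]
```

View pics/look2.png

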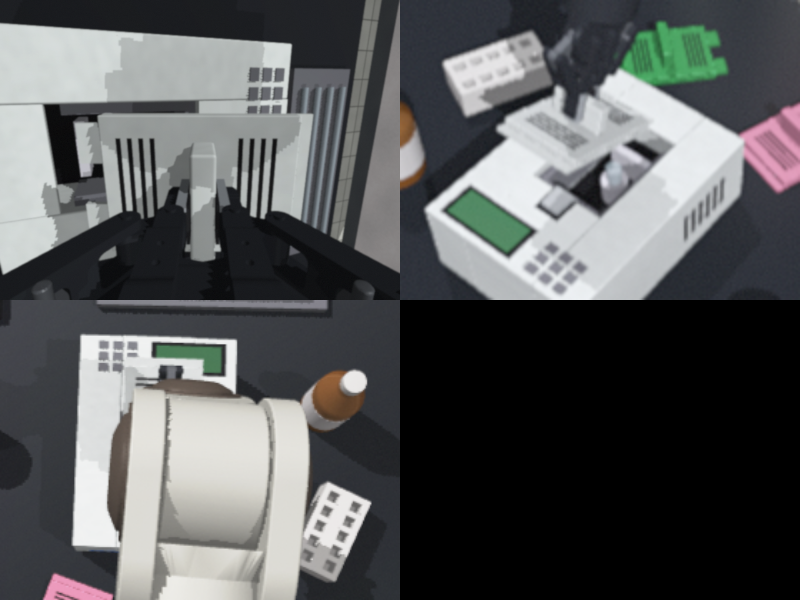

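The cover is held, tilted, over the bay. In the wrist view (shown at 400x300) the bay's +y edge is near (100,105), the ledge edge near (45,140) and the tongue at (85,150). Now I measure cover and bay in the same camera so that its bias cancels.

Run:
```python
from h import *
c=dict(np.load('/tmp/wrist.npz')); W=world(c); p,R,s=tool()
K=c['camera_matrix'];oc=-c['R'].T@c['t']
v,u=np.mgrid[0:480,0:640]; d=np.stack([(u-K[0,2])/K[0,0],(v-K[1,2])/K[1,1],np.ones_like(u)],-1)@c['R']
T=R.inv().apply((W-p).reshape(-1,3)).reshape(W.shape)*1000
def onplane(n,q):  # cast every pixel's ray on the plane n.(X-q)=0
    return oc+d*(((q-oc)@n)/(d@n))[...,None]
ny=R.apply([0,1,0]); 
C=R.inv().apply((onplane(ny,p+ny*(H-12)/1000)-p).reshape(-1,3)).reshape(W.shape)*1000
near=(abs(T[...,1]-(H-12))<4)&(abs(T[...,0])<75)&(abs(T[...,2])<60)
print('panel plane y tool',np.median(T[near][:,1]))
top=[C[np.nonzero(near[:,k])[0].min(),k,2] for k in range(190,470,10) if near[:,k].any()]
print('cover +y edge (48):',np.round(top,1))
left=[C[r,np.nonzero(near[r])[0].min(),0] for r in range(195,330,15) if near[r].any()]
right=[C[r,np.nonzero(near[r])[0].max(),0] for r in range(195,330,15) if near[r].any()]
print('panel -x edge(-64)',np.round(left,1),'+x edge(60)',np.round(right,1))
# tongue
tg=(abs(T[...,1]-(H-4))<4)&(T[...,0]<-64)&(T[...,0]>-95)&(T[...,2]>5)&(T[...,2]<50)
C4=R.inv().apply((onplane(ny,p+ny*(H-4)/1000)-p).reshape(-1,3)).reshape(W.shape)*1000
print('tongue n',tg.sum(),'x',np.percentile(C4[tg][:,0],[1,50,99]) if tg.any() else 0,'z',np.percentile(C4[tg][:,2],[1,99]) if tg.any() else 0)
# housing top
B=onplane(np.array([0,0,1.]),np.array([0,0,.11])); b=(B-O)@np.array([[np.cos(YAW),-np.sin(YAW),0],[np.sin(YAW),np.cos(YAW),0],[0,0,1]])*1000
m=abs(W[...,2]-.11)<.006
print('top z',np.median(W[...,2][m]))
for k in range(85,160,8):
    rr=np.nonzero(~m[120:200,k]&(W[120:200,k,2]<.1)&(W[120:200,k,2]>0))[0]; 
    if len(rr): print('col',k,'bay +y edge',b[120+rr.min(),k].round(1)[:2],end=' ')
print()
for r in range(180,290,12):
    cc=np.nonzero((W[r,30:140,2]<.1)&(W[r,30:140,2]>0))[0]
    if len(cc): print('row',r,'ledge edge',b[r,30+cc.min()].round(1)[:2],end=' ')
print()
# housing +y... far side (+x) edge
print(c['color'][150:200:4,100].tolist())
```

```text
panel plane y tool 11.615881319544805
cover +y edge (48): [47.8 47.8 47.4 47.4 47.7 47.7 47.4 47.4 47.7 47.7 47.3 47.3 47.3 47.3
 47.3 47.7 47.3 47.3 47.7 47.3 47.3 47.3 47.3 47.3 47.3 47.3 47.3 47.3]
panel -x edge(-64) [-62.8 -62.7 -62.6 -62.8 -62.7 -62.6 -62.9 -62.8 -62.7] +x edge(60) [60.  60.3 60.1 59.9 60.2 60.  60.2 60.1 59.9]
tongue n 2392 x [-81.22314453 -73.85767029 -66.52932652] z [14.33840235 41.67280224]
top z 0.11063881861527894
col 85 bay +y edge [-54.4  50.4] col 93 bay +y edge [-50.7  50.4] col 101 bay +y edge [-47.   50.3] col 109 bay +y edge [-43.2  50.2] col 117 bay +y edge [-39.4  50.1] col 125 bay +y edge [-35.5  50.5] col 133 bay +y edge [-31.6  50.4] col 141 bay +y edge [-27.6  50.3] col 149 bay +y edge [-23.6  50.2] col 157 bay +y edge [-19.6  50.1] 
row 180 ledge edge [-60.8  43.4] row 192 ledge edge [-60.8  37.1] row 204 ledge edge [-60.8  30.7] row 216 ledge edge [-60.9  24.3] row 228 ledge edge [-60.9  17.7] row 240 ledge edge [-60.9  11. ] row 252 ledge edge [-60.9   4.1] row 264 ledge edge [-60.9  -2.8] row 276 ledge edge [-60.9  -9.8] row 288 ledge edge [-60.9 -17. ] 
[[208, 214, 213], [209, 214, 213], [208, 214, 213], [196, 202, 200], [93, 96, 96], [69, 71, 74], [69, 70, 74], [68, 69, 73], [71, 73, 76], [15, 16, 17], [13, 12, 13], [14, 14, 15], [15, 15, 15]]
```

Run:
```python
from h import *
c=dict(np.load('/tmp/wrist.npz')); W=world(c)
print('cam bay',((-c['R'].T@c['t'])-O)*1000)
for r in (200,240,280):
    print(r,[(k,round(W[r,k,2]*1000),int(c['color'][r,k].mean())) for k in range(52,92,3)], [ (k,((ray(c,k,r,.11)-O)[0]*1000).round(1),((ray(c,k,r,.1035)-O)[0]*1000).round(1)) for k in (60,70,80)])
# top-view estimate of the ledge edge, before the move, and housing ends
import cv2
t=cv2.imread('pics/top0.png'); w=dict(np.load('/tmp/top.npz'))
for u in (350,365,380): print('top view col',u,[(v,int(t[v,u].mean()),((ray(w,u,v,.11)-O)[0]*1000).round(1)) for v in range(214,226,1)])
for u in (350,390): print('catch end',u,[(v,int(t[v,u].mean()),((ray(w,u,v,.11)-O)[0]*1000).round(1)) for v in range(148,160,1)])
```

```text
cam bay [ -6.26711558  65.43086447 248.39478593]
200 [(52, 111, 216), (55, 111, 217), (58, 110, 216), (61, 110, 215), (64, 111, 216), (67, 110, 217), (70, 112, 215), (73, 110, 160), (76, 30, 58), (79, 31, 10), (82, 31, 11), (85, 31, 12), (88, 32, 14), (91, 31, 11)] [(60, np.float64(-67.8), np.float64(-69.5)), (70, np.float64(-63.3), np.float64(-64.9)), (80, np.float64(-58.8), np.float64(-60.2))]
240 [(52, 111, 215), (55, 111, 216), (58, 111, 216), (61, 110, 217), (64, 111, 217), (67, 110, 217), (70, 111, 217), (73, 110, 217), (76, 111, 216), (79, 111, 184), (82, 105, 89), (85, 31, 12), (88, 31, 11), (91, 32, 12)] [(60, np.float64(-71.3), np.float64(-73.1)), (70, np.float64(-66.8), np.float64(-68.4)), (80, np.float64(-62.2), np.float64(-63.7))]
280 [(52, 110, 216), (55, 111, 214), (58, 110, 213), (61, 112, 213), (64, 111, 215), (67, 111, 215), (70, 111, 216), (73, 110, 216), (76, 111, 216), (79, 111, 216), (82, 111, 217), (85, 111, 204), (88, 109, 114), (91, 32, 21)] [(60, np.float64(-75.0), np.float64(-76.9)), (70, np.float64(-70.4), np.float64(-72.1)), (80, np.float64(-65.7), np.flo
[... 1213 characters left out ...]
 (149, 238, np.float64(79.4)), (150, 238, np.float64(77.4)), (151, 238, np.float64(75.3)), (152, 231, np.float64(73.3)), (153, 114, np.float64(71.3)), (154, 103, np.float64(69.2)), (155, 95, np.float64(67.2)), (156, 95, np.float64(65.2)), (157, 101, np.float64(63.1)), (158, 124, np.float64(61.1)), (159, 127, np.float64(59.1))]
catch end 390 [(148, 238, np.float64(83.3)), (149, 238, np.float64(81.2)), (150, 238, np.float64(79.2)), (151, 238, np.float64(77.2)), (152, 238, np.float64(75.1)), (153, 232, np.float64(73.1)), (154, 145, np.float64(71.1)), (155, 110, np.float64(69.0)), (156, 97, np.float64(67.0)), (157, 96, np.float64(65.0)), (158, 97, np.float64(63.0)), (159, 104, np.float64(60.9))]
```

The y gap agrees within 0.5 mm. The ledge x looks 1–2 mm further out than my first figure, so I take O_x = 0.5802. Next I lower and slide partway along the cover's own axis.

>>> {"op": "move_arm", "data": {
  "deltas": [-7, 20, -0.5, 0, 0, 0, 255, -13, 39, -0.5, 0, 0, 0, 255, -19.5, 56.5, -0.5, 0, 0, 0, 255, -19.5, 56.5, -0.5, 0, 0, 0, 255, -29, 56.5, -0.5, 0, 0, 0, 255, -39, 56.5, -0.5, 0, 0, 0, 255, -48, 56.5, -0.5, 0, 0, 0, 255, -54.5, 56.5, -0.5, 0, 0, 0, 255]
}}

```text
t: 5.55
tcp_pos: [0.585, -0.0305, 0.148]
ee_rot: [-0.696, 0.697, 0.12, 0.127]
wrist_force: [-0.6, 0.4, -1.8]
grip_width: 0.151
```

```bash
sed -i 's/O=np.array(\[.579,-.0306/O=np.array([.5802,-.0306/' h.py
python3 - <<'E'
from h import *
c=snap('scene'); w=snap('wrist')
p,R,s=tool(); print(p,delta(*hook(0,0)),s['wrist_force'],s['wrist_torque'])
im=np.hstack([cv2.resize(w['color'],(400,300)),cv2.resize(c['color'][200:320,200:360],(400,300),interpolation=cv2.INTER_CUBIC)])
cv2.imwrite('pics/look3.png',im[:,:,::-1])
E
```

```text
[ 0.58493402 -0.03043386  0.14777772] (array([-14.3,   0.2,  -0.2]), array([-0.0007,  0.0014, -0.0002])) [-0.02182427  0.29877665 -2.29140635] [0.00305787 0.45821395 0.06150677]
```

View pics/look3.png

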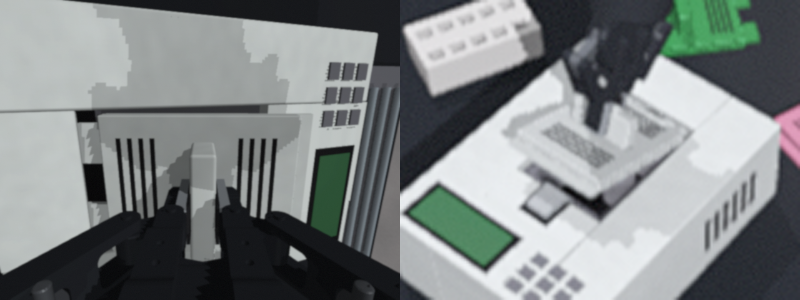

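The wrist view shows the tongue at (88,140) just entering beside the ledge edge (78,150), with the panel's +y edge parallel to the bay edge. There is no contact force. I continue the slide.

>>> {"op": "move_arm", "data": {
  "deltas": [-5, 0, 0, 0, 0, 0, 255, -9, 0, 0, 0, 0, 0, 255, -12, 0, 0, 0, 0, 0, 255, -14, 0, 0, 0, 0, 0, 255, -14, 0, 0, 0, 0, 0, 255]
}}

```text
t: 6.28
tcp_pos: [0.572, -0.0303, 0.1432]
ee_rot: [-0.696, 0.697, 0.12, 0.127]
wrist_force: [0.8, -0.3, -1.5]
grip_width: 0.152
```

>>> {"op": "move_arm", "data": {
  "deltas": [-0.7, 0, 0, 0, 0, 0, 255, -1.4, 0, 0, 0, 0, 0, 255]
}}

```text
t: 6.52
tcp_pos: [0.5716, -0.0303, 0.1435]
ee_rot: [-0.696, 0.697, 0.121, 0.127]
wrist_force: [8.4, 0.7, -2.2]
grip_width: 0.15
```

Run:
```python
from h import *
w=snap('wrist'); s0=snap('scene')
p,R,s=tool(); print(p,delta(*hook(0,0)),s['wrist_force'],s['wrist_torque'])
W=world(w)
for r in (170,185,200,220,250,270): print(r,[(k,round(W[r,k,2]*1000),int(w['color'][r,k].mean())) for k in range(120,176,4)],)
```

```text
[ 0.57162056 -0.03031795  0.14350288] (array([-0.3,  0.8, -0.2]), array([-0.0007,  0.0015,  0.0029])) [ 5.47851921 -0.22408494 -2.01441121] [-0.00336149 -0.98353756 -0.00780156]
170 [(120, 112, 178), (124, 110, 177), (128, 111, 179), (132, 111, 179), (136, 110, 179), (140, 110, 167), (144, 112, 150), (148, 110, 150), (152, 111, 149), (156, 111, 148), (160, 110, 148), (164, 110, 147), (168, 111, 146), (172, 111, 145)]
185 [(120, 111, 180), (124, 111, 180), (128, 111, 180), (132, 111, 180), (136, 112, 181), (140, 111, 170), (144, 111, 153), (148, 111, 154), (152, 110, 155), (156, 109, 115), (160, 112, 132), (164, 113, 137), (168, 113, 138), (172, 113, 139)]
200 [(120, 111, 180), (124, 111, 180), (128, 109, 178), (132, 111, 180), (136, 111, 181), (140, 112, 177), (144, 111, 174), (148, 111, 153), (152, 110, 152), (156, 112, 147), (160, 111, 121), (164, 112, 124), (168, 112, 125), (172, 114, 126)]
220 [(120, 111, 181), (124, 111, 181), (128, 110, 181), (132, 111, 182), (136, 110, 181), (140, 110, 181), (144, 112, 180), (148, 111, 153), (152, 111, 153), (156, 110, 155), (160, 108, 115), (164, 111, 125), (168, 113, 124), (172, 112, 124)]
250 [(120, 111, 183), (124, 110, 183), (128, 112, 182), (132, 110, 182), (136, 110, 182), (140, 111, 180), (144, 111, 180), (148, 110, 179), (152, 111, 179), (156, 111, 178), (160, 111, 176), (164, 112, 138), (168, 111, 155), (172, 113, 155)]
270 [(120, 110, 181), (124, 110, 180), (128, 110, 180), (132, 111, 180), (136, 112, 180), (140, 112, 181), (144, 111, 181), (148, 111, 182), (152, 110, 182), (156, 110, 181), (160, 111, 181), (164, 111, 163), (168, 111, 150), (172, 112, 151)]
```

There is a gentle 8 N contact with the ledge along +x. The panel's front edge sits against the ledge at housing level and no tongue shows on top of it, so the tongues are under. Now the swing.

```bash
cat >> h.py <<'E'
def swing(th,x0=-64.,zi=4.3,yo=0.):
    c,s=np.cos(th),np.sin(th)
    return bay2w(x0+8*s+64*c-(H-4)*s,yo,zi+64*s+(H-4)*c),pose(YAW,th)
E
python3 - <<'E'
from h import *
for t in (.35,.3,.25,.2,.15,.12,.09,.06,.03,0): print(t,*delta(*swing(t)))
E
```

```text
0.35 [ 0.4  0.9 -0.2] [-0.0007  0.0015  0.0029]
0.3 [ 0.9  4.  -0.2] [-0.0007  0.0015  0.0529]
0.25 [ 1.3  7.2 -0.2] [-0.0006  0.0015  0.1029]
0.2 [ 1.5 10.3 -0.2] [-0.0006  0.0016  0.1529]
0.15 [ 1.5 13.5 -0.2] [-0.0005  0.0016  0.2029]
0.12 [ 1.5 15.4 -0.2] [-0.0005  0.0016  0.2329]
0.09 [ 1.4 17.4 -0.2] [-0.0005  0.0016  0.2629]
0.06 [ 1.2 19.3 -0.2] [-0.0005  0.0016  0.2929]
0.03 [ 0.9 21.2 -0.2] [-0.0004  0.0016  0.3229]
0 [ 0.6 23.1 -0.2] [-0.0004  0.0016  0.3529]
```

>>> {"op": "move_arm", "data": {
  "deltas": [0.6, 0.9, -0.2, 0, 0.0015, 0.003, 255, 1, 4, -0.2, 0, 0.0015, 0.053, 255, 1.3, 7.2, -0.2, 0, 0.0015, 0.103, 255, 1.5, 10.3, -0.2, 0, 0.0015, 0.153, 255, 1.5, 13.5, -0.2, 0, 0.0015, 0.203, 255, 1.5, 13.5, -0.2, 0, 0.0015, 0.203, 255]
}}

```text
t: 7.38
tcp_pos: [0.5778, -0.0306, 0.1304]
ee_rot: [-0.705, 0.705, 0.048, 0.056]
wrist_force: [0.3, -0.0, -1.5]
grip_width: 0.153
```

Run:
```python
from h import *
p,R,s=tool(); print(s['wrist_force'].round(1),s['wrist_torque'].round(2),s['grip_width'])
for t in (.15,.12,.09,.06,.03,0,-.02): print(t,*delta(*swing(t)))
```

```text
[ 0.3 -0.  -1.5] [-0.03  0.2   0.02] 0.15347367822949784
0.15 [ 0.  -0.9  0. ] [-0.0006  0.0001 -0.002 ]
0.12 [0.4 1.  0. ] [-0.0006  0.0001  0.028 ]
0.09 [0.6 2.9 0. ] [-0.0006  0.0001  0.058 ]
0.06 [0.9 4.8 0. ] [-0.0006  0.0001  0.088 ]
0.03 [1.  6.8 0. ] [-6.00e-04  1.00e-04  1.18e-01]
0 [1.1 8.7 0. ] [-6.00e-04  1.00e-04  1.48e-01]
-0.02 [ 1.1 10.   0. ] [-6.00e-04  1.00e-04  1.68e-01]
```

>>> {"op": "move_arm", "data": {
  "deltas": [0.4, 0.5, 0, 0, 0, 0.028, 255, 0.6, 2.4, 0, 0, 0, 0.058, 255, 0.6, 2.4, 0, 0, 0, 0.058, 255]
}}

```text
t: 7.75
tcp_pos: [0.5786, -0.0306, 0.1281]
ee_rot: [0.706, -0.706, -0.027, -0.035]
wrist_force: [-2.5, 0.0, 2.7]
grip_width: 0.148
```

>>> {"op": "move_arm", "data": {
  "deltas": [0.2, 2, 0, 0, 0, 0.03, 255, 0.2, 2, 0, 0, 0, 0.03, 255]
}}

```text
t: 8.0
tcp_pos: [0.5791, -0.0306, 0.1262]
ee_rot: [0.707, -0.707, -0.016, -0.024]
wrist_force: [-4.1, 0.1, 4.1]
grip_width: 0.149
```

Run:
```python
from h import *
p,R,s=tool(); print(s['wrist_force'].round(1),s['wrist_torque'].round(2),s['grip_width'])
for t in (.06,.03,0,-.02): print(t,*delta(*swing(t)))
```

```text
[-4.1  0.1  4.1] [0.06 0.46 0.04] 0.14858124147401847
0.06 [ 0.3  0.4 -0. ] [-0.0006  0.0002 -0.0023]
0.03 [ 0.6  2.4 -0. ] [-0.0006  0.0002  0.0277]
0 [ 0.9  4.3 -0. ] [-0.0006  0.0002  0.0577]
-0.02 [ 1.   5.6 -0. ] [-0.0006  0.0002  0.0777]
```

The cover is riding on the catch nose at about 4–6 N. I keep pressing gently.

>>> {"op": "move_arm", "data": {
  "deltas": [0.3, 1, 0, 0, 0, 0.015, 255, 0.5, 2.2, 0, 0, 0, 0.028, 255, 0.5, 2.2, 0, 0, 0, 0.028, 255]
}}

```text
t: 8.38
tcp_pos: [0.5797, -0.0306, 0.1234]
ee_rot: [0.707, -0.707, -0.006, -0.014]
wrist_force: [-1.6, -0.2, -1.3]
grip_width: 0.15
```

>>> {"op": "move_arm", "data": {
  "deltas": [0.2, 1, 0, 0, 0, 0.015, 255, 0.3, 2, 0, 0, 0, 0.03, 255, 0.3, 2, 0, 0, 0, 0.03, 255]
}}

```text
t: 8.75
tcp_pos: [0.5803, -0.0306, 0.1217]
ee_rot: [0.707, -0.707, 0.005, -0.003]
wrist_force: [-2.5, 0.6, 3.5]
grip_width: 0.154
```

Run:
```python
from h import *
p,R,s=tool(); print(s['wrist_force'].round(1),s['wrist_torque'].round(2),s['grip_width'])
for t in (.03,0,-.02): print(t,*delta(*swing(t)))
w=snap('wrist');c=snap('scene')
im=np.hstack([cv2.resize(w['color'],(400,300)),cv2.resize(c['color'][200:320,200:360],(400,300),interpolation=cv2.INTER_CUBIC)])
cv2.imwrite('pics/look4.png',im[:,:,::-1])
```

```text
[-2.5  0.6  3.5] [ 0.07  0.3  -0.03] 0.1542307462414972
0.03 [-0.5 -2.2 -0. ] [-0.0006  0.0003 -0.0317]
0 [-0.1 -0.3 -0. ] [-0.0006  0.0003 -0.0017]
-0.02 [ 0.1  1.  -0. ] [-0.0006  0.0003  0.0183]
```

View pics/look4.png

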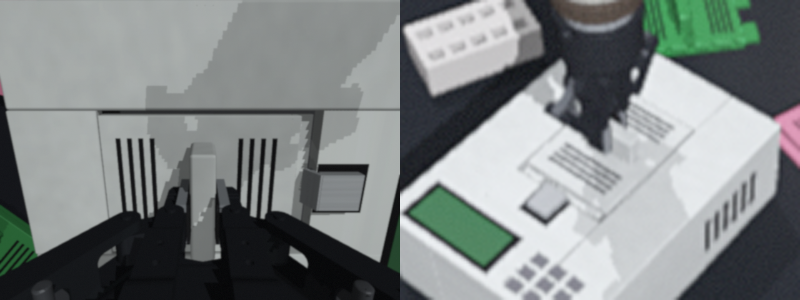

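The wrist view shows the cover level, with the catch nose (310,185) projecting over its rim. I add a light confirming press, then open the jaws and retreat.

>>> {"op": "move_arm", "data": {
  "deltas": [0, 1, 0, 0, 0, 0.015, 255, 0, 1.5, 0, 0, 0, 0.02, 255, 0, 2, 0, 0, 0, 0.02, 255]
}}

```text
t: 9.22
tcp_pos: [0.5805, -0.0306, 0.122]
ee_rot: [0.707, -0.707, 0.011, 0.003]
wrist_force: [-10.2, 1.0, 18.2]
grip_width: 0.152
```

>>> {"op": "move_arm", "data": {
  "deltas": [0, -0.3, 0, 0, 0, -0.012, 255, 0, -0.3, 0, 0, 0, -0.012, 120, 0, -0.3, 0, 0, 0, -0.012, 120, 0, -0.3, 0, 0, 0, -0.012, 120, 0, -0.3, 0, 0, 0, -0.012, 120, 0, -30, 0, 0, 0, -0.012, 120, 0, -70, 0, 0, 0, -0.012, 120, 0, -110, 0, 0, 0, -0.012, 120]
}}

```text
t: 10.22
tcp_pos: [0.5824, -0.0307, 0.2331]
ee_rot: [0.707, -0.707, 0.007, -0.001]
wrist_force: [0.5, -0.2, 0.6]
grip_width: 0.526
```

Run:
```python
from h import *
p,R,s=tool(); print(p,s['wrist_force'].round(1),s['grip_width'])
w=snap('wrist','wrist5'); W=world(w)
b=(W-O)@np.array([[np.cos(YAW),-np.sin(YAW),0],[np.sin(YAW),np.cos(YAW),0],[0,0,1]])*1000
for x0,x1,n in [(-60,-50,'cover tongue end'),(48,57,'cover catch end'),(62,64.5,'rim'),(-90,-72,'housing -x'),(85,120,'housing +x')]:
  for y0,y1 in [(15,42),(-42,-15)]:
    m=(b[...,0]>x0)&(b[...,0]<x1)&(b[...,1]>y0)&(b[...,1]<y1)&(W[...,2]>.09)
    print(n,y0,m.sum(),np.median(b[...,2][m]).round(2) if m.any() else None)
```

```text
[ 0.5824484  -0.03065045  0.23305802] [ 0.5 -0.2  0.6] 0.5263103642531186
cover tongue end 15 599 12.64
cover tongue end -42 489 12.68
cover catch end 15 550 12.55
cover catch end -42 419 12.56
rim 15 95 4.56
rim -42 84 4.65
housing -x 15 1071 12.66
housing -x -42 900 12.63
housing +x 15 2142 12.52
housing +x -42 1787 12.49
```

View pics/wrist5.png

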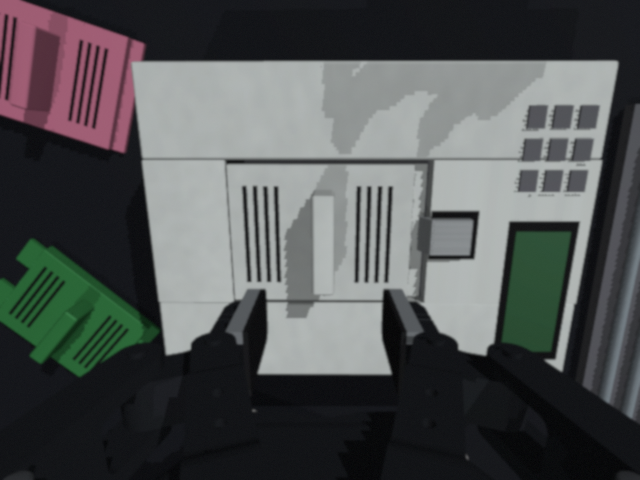

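The cover is flush with the housing at all four corners (within 0.15 mm), the rim is at 4 mm, and the catch nose (425,235) lies over the rim. I check the bystanders against the first scene picture, then sign off if they are unmoved.

Run:
```python
from h import *
a=cv2.imread('pics/scene0.png').astype(int); b=camera('scene')['color'][:,:,::-1].astype(int)
ok=True
for n,(u0,u1,v0,v1) in dict(rack=(200,258,194,240),beaker=(360,406,345,403),bottle=(156,194,218,275)).items():
    A=a[v0:v1,u0:u1].mean(2); B=b[v0:v1,u0:u1].mean(2)
    sh,_=cv2.phaseCorrelate(A.astype(np.float32),B.astype(np.float32)); print(n,np.abs(A-B).mean().round(1),np.round(sh,2))
    ok&=np.hypot(*sh)<.5
if ok: ticket.sign_off(); print('signed off')
```

```text
rack 10.1 [ 0.07 -0.01]
beaker 9.1 [0.47 0.22]
bottle 2.2 [ 0.03 -0.02]
```

Run:
```python
from h import *
a=cv2.imread('pics/top0.png'); b=snap('top')['color'][:,:,::-1]
for n,i in (('before',a),('now',b)):
    g=i[120:180,180:245].mean(2); x=(g>g.min()+45)&(np.ptp(i[120:180,180:245].astype(int),axis=2)<30)
    v,u=np.nonzero(x); print(n,len(u),u.mean().round(2)+180,v.mean().round(2)+120,u.min()+180,u.max()+180,v.min()+120,v.max()+120)
print(cv2.phaseCorrelate(a[120:180,180:245].mean(2).astype(np.float32),b[120:180,180:245].mean(2).astype(np.float32)))
```

```text
before 1535 210.13 148.13 187 232 126 170
now 1581 210.19 148.3 180 233 126 171
((0.0013922281520279967, 0.05342526507961054), 0.975309847433258)
```

The top view shows the beaker unmoved (0.05 px). The small scene-view shift came from the changed background seen through the clear beaker.

```bash
python3 -c "
from h import *
print(tool()[2]['t']); print(ticket.sign_off())"
```

```text
10.375
the job is handed in; nothing more can be done
None
```

The lamp bay is closed. I gripped the white cover by its rib, tilted it 0.35 rad and slid its tongues under the ledge. I then swung it down and pressed it home, with at most about 18 N on the wrist in the readings taken. After that I released it and lifted clear, and handed in at 10.4 s.

**Cover:** In the last wrist view its top is level with the housing to within 0.2 mm at both ends. The rim is 4 mm above the seat, and the catch nose lies over it.

**Bystanders:** The rack and bottle have not moved. One check disagreed: the scene view gave a 0.5 px shift for the beaker. The top view showed only 0.05 px, so I took the scene reading as the changed background seen through the clear plastic.

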